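# Stow the push stick and switch on the lever isolator

## Task

Somebody left the wooden push stick lying across the lever isolator, in the way of its lever. Lift the stick off and lay it lengthwise, right way up and centred on the narrow wooden rest, then swing the isolator's long lever a quarter turn clockwise (seen from above) from off until it snaps fully home at on. Do not drop the stick, leave the small isolator with the short knob as it is, and do not shift or knock over the bottle, the tin or the tape measure.

Things in the scene. Friction and masses are not known exactly. Their poses are not given: they have to be found in the camera images.
- isolator: The lever isolator: a grey enclosure 190 (x) x 180 (y) x 80 mm high, fixed to the bench. Origin at the centre of its underside, z up; its own -x side faces roughly to the robot and its +x side has two black cable glands. White marks on its top: a ring of dots at the off place, a bar at the on place. It may stand in any of three places on the bench.
- lever_hub (a point): Point on the vertical turning axis of the lever, on the lever isolator 102 mm above the bench (mid-height of the lever bar), 20 mm to the -y side of the enclosure's centre. Its axes are those of the enclosure. The round black hub has radius 20 mm and reaches 38 mm above the enclosure's top.
- lever_tip (a point): Centre of the free end of the black lever bar, which reaches 115 mm from the turning axis, is 18 mm wide and 24 mm high (from 90 to 114 mm above the bench); its end overhangs the enclosure by some 20 mm at off.
- lever (a joint): Angle of the lever: 0 = off, lever along the enclosure's -x; 1.571 = on, lever along the enclosure's +y, a quarter turn clockwise from above. Sprung over-centre: it resists with about 0.6 N m at first, less and less till half way (0.785), and past half way snaps to its on stop by itself; let go before half way it springs back to off.
- stick: The push stick: a pale wooden bar 220 (x) x 22 (y) x 28 mm (z) with a flat underside and, on top at its -x end (57 to 107 mm from the centre), a grip block 20 mm wide and 18 mm high. About 0.11 kg. Origin at the centre of the underside, z up. It starts lying flat on top of the lever isolator, beside the lever and roughly along the enclosure's x, in the lever's sweep.
- rest: The rest for the push stick, fixed to the bench: a narrow upright wooden rail on a foot. The rail's flat top is 170 mm long (along x), only 16 mm wide (y) and 94 mm above the bench; the foot is 180 x 70 x 14 mm, and two cross gussets 50 mm wide at 60 mm either side reach 44 mm high. Origin at the centre of the underside.
- rest_top (a point): Centre of the flat top of the rest's rail, 94 mm above the bench; x along the rail.
- knob_isolator: The other isolator, to be left alone: a smaller grey enclosure 110 x 110 x 80 mm, fixed, with a short bar knob on top. Origin at the centre of the underside.
- knob (a joint): Angle of the short bar knob (58 x 16 mm, top 118 mm above the bench) on the small isolator; 0 at the start, to be left there.
- knob_center (a point): Centre of the short knob, 105 mm above the bench.
- bottle: White glue bottle with an orange cap, radius 29 mm, 185 mm high, loose, standing by the lever isolator's front corner next to the lever. Origin at the centre of its underside.
- tin: Tin can with a paper label, radius 33 mm, 75 mm high, loose, by the lever isolator's other front corner. Origin at the centre of its underside.
- tape: Black tape measure, 70 x 40 x 66 mm high, loose, standing in front of the small isolator. Origin at the centre of its underside.

How it is judged:
On the way, in this order (a step that is already met when the one before it is completed fails the run):
1. the push stick lies released on the rest, the lever still at off (z of stick in the frame of rest between 0.088 and 0.1 m and x of stick in the frame of rest between -0.04 and 0.04 m and y of stick in the frame of rest between -0.011 and 0.011 m and angle between the x axis of stick and the x axis of rest, either way round below 0.2 rad and angle between stick's own z axis and vertical below 0.12 rad and linear speed of stick below 0.03 m/s and contact force between stick and the fingers below 0.3 N and value of joint lever below 0.6 rad), for 0.3 s.
2. the lever is fully home at on (value of joint lever above 1.47 rad), for 0.2 s.
At the end, for the whole second after the job is handed in: The lever is home at on (over 1.47 of 1.571 rad) and still, and the push stick lies released and at rest on the rail's top: underside at rail height (within 6 mm), centred within 40 mm along and 11 mm across the rail, within 0.2 rad of its direction, right way up (z of stick in the frame of rest between 0.088 and 0.1 m and x of stick in the frame of rest between -0.04 and 0.04 m and y of stick in the frame of rest between -0.011 and 0.011 m and angle between the x axis of stick and the x axis of rest, either way round below 0.2 rad and angle between stick's own z axis and vertical below 0.12 rad and linear speed of stick below 0.03 m/s and contact force between stick and the fingers below 0.3 N and value of joint lever above 1.47 rad and velocity of joint lever below 0.1 rad/s); the robot touches nothing.
It fails at once if the push stick is dropped below the tops of the isolator and the rest (height (world z) of stick below 0.06 m).
It fails at once if the short knob of the other isolator is turned (value of joint knob above 0.25 rad).
It fails at once if the bottle is shifted by over 30 mm or tipped (distance of bottle from where it was at the start of the episode above 0.03 m or angle between bottle's own z axis and vertical above 0.35 rad).
It fails at once if the tin is shifted by over 30 mm or tipped (distance of tin from where it was at the start of the episode above 0.03 m or angle between tin's own z axis and vertical above 0.35 rad).
It fails at once if the tape measure is shifted by over 30 mm or tipped (distance of tape from where it was at the start of the episode above 0.03 m or angle between tape's own z axis and vertical above 0.35 rad).
It also fails if it takes over 53 s, if anything falls off the work surface, if the arm or the gripper's body presses on something with over 40 N, if the wrist force passes 120 N, or if a joint passes its speed limit or range.

## Robot

A 6-joint arm with a two-finger parallel gripper is mounted at the origin on the work surface. World frame = base frame: x ahead of the robot, y to its left, z up, the work surface at z = 0. Lengths are in m, angles in rad, forces in N, time in s.
With the tool pointing down it reaches from about 0.3 to 0.775 m from the base axis. Payload 14.6 kg.
Tool frame: the origin (TCP) lies on the centre line of the jaws, within the pads' length; the fingertips stand 19 mm ahead of it and the grasp point (between the pads) is the TCP; y points along the fingers, x is the direction in which the jaws open and shut, and the axes are right-handed (so a half turn about y gives the same grasp; the last joint's range is limited). The gripper opens to 94 mm and grips with 3 to 60 N. Pads are 16 mm wide; open, the fingers measure 119 mm over their backs; the gripper's body (75 mm by 177 mm) begins 78 mm behind the grasp point.
Start: joints at [1.126, 0.3, 1.521, -0, 1.321, -0.067], TCP at [0.203, 0.511, 0.188] pointing down, gripper open.
Joint ranges: [-3.03, 3.03], [-0.79, 2.21], [0.23, 2.52], [-1.04, 4.18], [0, 3.07], [-2.55, 2.55]. Speed limits (rad/s): [2.22, 2.22, 2.57, 3.14, 3.14, 3.14].

## Interface

Orientations are given as [roll, pitch, yaw] about the fixed x, y, z axes, in that order (R = Rz(yaw) Ry(pitch) Rx(roll)).
In Python, from station import ctrl, optics gives the robot as it stands.
- The arm moves only by the tool jog_arm, never from a script. Its argument "targets" is a list of rows, each a list of 3 entries, a list of its own where there are three numbers: the finger opening in cm, from 0 to 9.4, then the shift along the tool's x, y, z in cm, then the turn about the tool's y in rad. A call has 1 to 10 rows; each row is the pose to reach, as a shift and turn from the pose commanded when the call began, along the tool's axes at that moment; what a row does not reach only later rows make up. A row lasts 1/10 s, in which the tool goes at most 50 mm and 8.59 degrees, less where a joint would pass 70% of its speed; a pose out of reach is approached as far as the arm can. A call with a gripper value outside its range is refused whole. The fingers move at their own pace and stop on an object; "grip_force" is the grip in N (left out, the last holds). Time passes only in rows, so rows that repeat a pose let the fingers close. It gives the time, the measured TCP pose, the force and the opening at its end, in the units of the state.
- ctrl.get_obs(): the state, without advancing time (a new reading comes with each control period).
- optics.camera(name): name is "scene" or "top"; returns a dict with "img" (384x512x3 uint8, red, green, blue), "range_z" (384x512 float32, m along the optical axis (not along the pixel's ray), 0 where there is no reading), "camera_matrix" (3x3 intrinsics, pixels), "world_to_cam" (4x4, takes a point from world to camera coordinates). Camera axes: x right, y up, looking along -z (the intrinsics and any distortion apply to the point x, -y, -z); pixel columns grow to the right and rows downward; lengths in m; the calibration is good to about 2 mm. A picture is of the moment at which its call begins.
- ctrl.hand_in(): hands the job in, once; it reports no verdict.
The state is a dict: "time_s": time; "qpos": joint angles; "joint_vel": joint speeds; "tau": joint torques, N m; "ee_pos": TCP position; "eef_rot": TCP orientation; "force": force on the tool from outside, world axes, zero at the start; "moment": the same for the moment, N m; "grip_width": finger opening in m.
Only numpy, scipy, OpenCV 4.12 (cv2) and the standard library are available. Lean on these libraries where they do the work, as an engineer would, in place of code of your own. Each camera call takes 0.05 s, during which the arm holds its last target. There are 200 camera calls.

## Working session

There is one attempt and no reset: what is moved stays moved. The work goes in short steps, Python scripts to look and compute and a tool call to move; the robot and the scene stay as the last step left them, time stands still between calls to the robot, and variables do not carry over. Pictures are saved under pics/ and viewed, about 8 in all and at most 12, crops included, and the job is handed in when it is done.

Besides the shell and the picture viewer there is one more tool, called after "Request:" by a JSON object that holds its "method" and its "body". jog_arm: Moves the arm, as the interface text tells. Its arguments: {"type":"object","properties":{"targets":{"type":"array","items":{"type":"array"}},"grip_force":{"type":"number"}},"required":["targets"]}

```bash
mkdir -p pics; ls; cat > h.py <<'E'
import numpy as np, cv2
from station import ctrl, optics
def cloud(c):
    K=c["camera_matrix"];z=c["range_z"];v,u=np.mgrid[:z.shape[0],:z.shape[1]]
    P=np.stack([(u-K[0,2])/K[0,0]*z,-(v-K[1,2])/K[1,1]*z,-z,np.ones_like(z)],-1)
    W=P@np.linalg.inv(c["world_to_cam"]).T
    W=W[...,:3];W[z<=0]=np.nan
    return W
E
python3 - <<'E'
from h import *
print(ctrl.get_obs())
for n in("top","scene"):
    c=optics.camera(n);np.savez(n+"0.npz",**c);print(c.keys(),c["camera_matrix"],c["world_to_cam"].round(3))
    cv2.imwrite(f"pics/{n}0.png",cv2.resize(c["img"][...,::-1],(768,576)))
E
```

```text
pics
{'time_s': 0.0, 'qpos': array([ 1.12641403e+00,  3.00483042e-01,  1.52158789e+00,  1.44758142e-06,
        1.32067457e+00, -6.66124198e-02]), 'joint_vel': array([-0.00103427,  0.00054188,  0.00025036,  0.00014928, -0.00105691,
        0.00076112]), 'tau': array([ 5.97305007e-04, -5.31811488e+01, -3.52737236e+01,  7.08424137e-02,
        2.43438041e-02, -7.52624169e-05]), 'ee_pos': array([0.20275477, 0.51096248, 0.1869769 ]), 'eef_rot': array([-1.57071819e+00,  1.15020433e-03,  1.19302614e+00]), 'force': array([-0.48600689,  0.02655629, -0.16104216]), 'moment': array([ 0.01872066,  0.03798547, -0.03674121]), 'grip_width': 0.09405441937104332}
dict_keys(['img', 'range_z', 'camera_matrix', 'world_to_cam']) [[447.20409844   0.         264.17607605]
 [  0.         447.20409844 185.98097844]
 [  0.           0.           1.        ]] [[-0.015 -1.    -0.01   0.013]
 [ 0.988 -0.017  0.152 -0.527]
 [-0.152 -0.007  0.988 -1.24 ]
 [ 0.     0.     0.     1.   ]]
dict_keys(['img', 'range_z', 'camera_matrix', 'world_to_cam']) [[438.1953206    0.         250.54082255]
 [  0.         438.1953206  178.67498926]
 [  0.           0.           1.        ]] [[ 0.407  0.914  0.006 -0.194]
 [-0.79   0.348  0.505  0.379]
 [ 0.459 -0.21   0.863 -1.419]
 [ 0.     0.     0.     1.   ]]
```

View pics/top0.png

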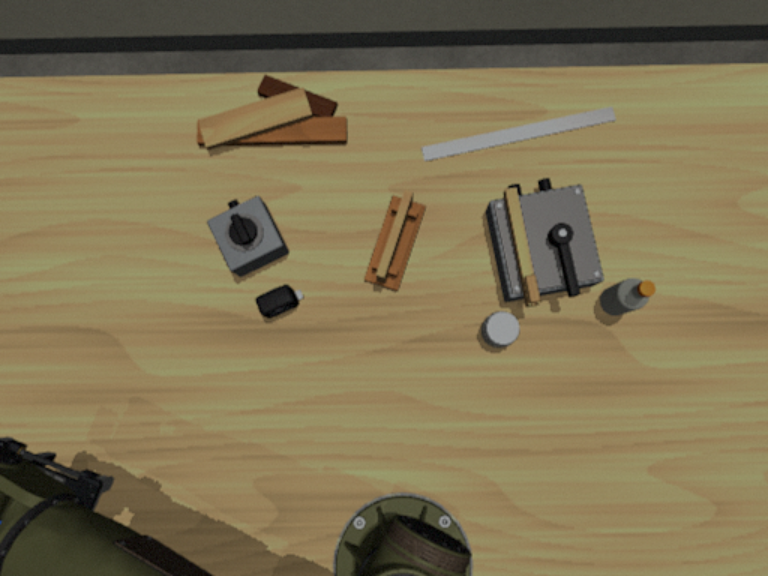

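View pics/scene0.png

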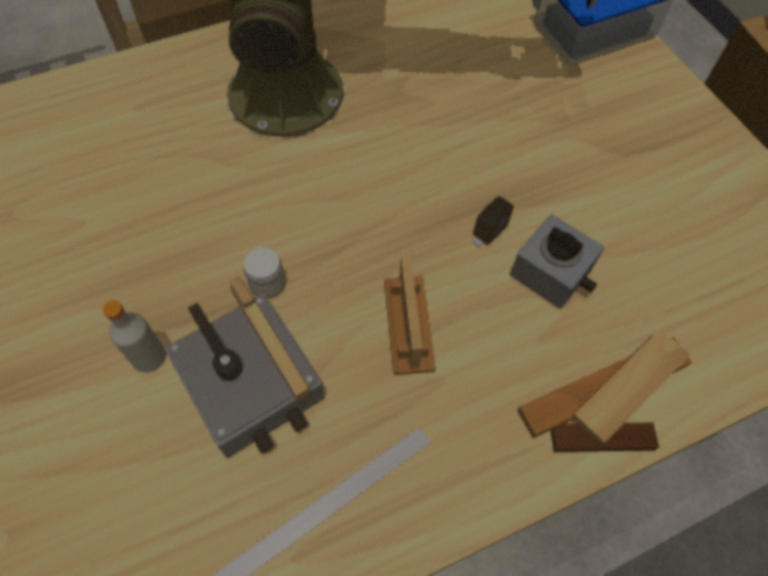

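The top view (768 px scale) shows the stick from (513,190) to (532,300) with its grip at the robot end. The lever hub is at (562,236) and its tip at (573,293). The rest rail runs (405,197)–(375,275), the bottle is at (625,297) and the tin at (500,330).

```bash
cat > meas.py <<'E'
from h import *
for n in("top","scene"):
    c=dict(np.load(n+"0.npz"));W=cloud(c);hsv=cv2.cvtColor(c["img"],cv2.COLOR_RGB2HSV)
    x,y,z=W[...,0],W[...,1],W[...,2];w=(hsv[...,1]>85)
    def rect(m,name):
        lab=cv2.connectedComponents(m.astype(np.uint8))[1];k=np.argmax(np.bincount(lab.ravel())[1:])+1
        m=lab==k;P=W[m]
        r=cv2.minAreaRect((P[:,:2]*1000).astype(np.float32))
        print(n,name,m.sum(),"mean",P.mean(0).round(4),"z%",np.percentile(P[:,2],[5,50,95]).round(3),"ctr",np.round(r[0],1),"size",np.round(r[1],1),"ang",round(r[2],1))
        return m
    iso=(y<-0.08)&(x>.3)&(x<.8)
    s=rect(iso&w&(z>.1)&(z<.118),"stick body"); rect(iso&w&(z>.119)&(z<.14),"grip")
    rect((y>-.1)&(y<.12)&(x>.4)&(x<.75)&(z>.085)&(z<.105),"rail")
    rect(iso&~w&(z>.07)&(z<.086),"iso top")
    d=hsv[...,2]<60
    rect(iso&d&(z>.1)&(z<.13),"lever"); rect(iso&d&(z>.115)&(z<.13),"hub")
    rect((x<.5)&iso&(z>.06)&(z<.08),"tin"); rect(iso&(z>.15)&(z<.2),"bottle top")
E
python3 meas.py
```

```text
top stick body 501 mean [ 0.5919 -0.2215  0.1068] z% [0.103 0.107 0.111] ctr [ 577.6 -224.5] size [221.2  22.4] ang 8.1
top grip 122 mean [ 0.4946 -0.2371  0.1236] z% [0.12  0.124 0.127] ctr [ 495.9 -238.4] size [47.9 19.7] ang 7.8
top rail 359 mean [0.6062 0.0065 0.093 ] z% [0.089 0.093 0.097] ctr [607.    6.5] size [ 16.3 170.5] ang 70.7
top iso top 2431 mean [ 0.6001 -0.3016  0.0786] z% [0.073 0.079 0.083] ctr [ 597.8 -303.4] size [189.4 126.7] ang 9.1
top lever 372 mean [ 0.5528 -0.3019  0.113 ] z% [0.105 0.113 0.119] ctr [ 549.6 -308.5] size [131.2  37.4] ang 15.5
top hub 94 mean [ 0.5929 -0.2967  0.1172] z% [0.115 0.117 0.12 ] ctr [ 594.8 -295.8] size [36.2 36.7] ang 61.9
top tin 417 mean [ 0.4294 -0.1882  0.0732] z% [0.065 0.074 0.078] ctr [ 429.3 -189.1] size [62.3 60.5] ang 42.9
top bottle top 123 mean [ 0.4836 -0.4161  0.1786] z% [0.155 0.183 0.186] ctr [ 484.6 -418.3] size [25.2 26.4] ang 80.8
scene stick body 709 mean [ 0.6011 -0.2261  0.1086] z% [0.105 0.109 0.112] ctr [ 577.6 -228.9] size [218.2  22.1] ang 8.7
scene grip 161 mean [ 0.4977 -0.2415  0.1251] z% [0.122 0.125 0.128] ctr [ 497.  -241.2] size [50.  19.9] ang 8.6
scene rail 455 mean [0.6109 0.0013 0.0943] z% [0.09  0.094 0.097] ctr [606.5   3.3] size [ 16.5 171.9] ang 70.8
scene iso top 3927 mean [ 0.6087 -0.3034  0.0803] z% [0.074 0.081 0.084] ctr [ 597.7 -303.9] size [190.9 133.9] ang 8.9
scene lever 462 mean [ 0.5674 -0.3056  0.1154] z% [0.107 0.116 0.12 ] ctr [ 553.6 -314. ] size [129.9  37.8] ang 16.7
scene hub 200 mean [ 0.5936 -0.301   0.1182] z% [0.116 0.118 0.121] ctr [ 588.8 -304.3] size [56.9 35.7] ang 24.5
scene tin 477 mean [ 0.4348 -0.1933  0.0737] z% [0.064 0.075 0.078] ctr [ 432.3 -193.5] size [62.6 62.6] ang 27.0
scene bottle top 200 mean [ 0.4884 -0.4206  0.1777] z% [0.154 0.184 0.188] ctr [ 484.9 -422. ] size [25.5 26.4] ang 62.8
```

```bash
cat > go.py <<'E'
import sys
from h import *
def d(x,y,z,yaw):
    o=ctrl.get_obs();p=o["ee_pos"];r=o["eef_rot"];a=r[2];dx,dy,dz=np.array([x,y,z])-p
    print("t",round(o["time_s"],2),"pos",p.round(4),"rot",r.round(3),"F",o["force"].round(1),"w",round(o["grip_width"],4),"q",o["qpos"].round(2))
    print("shift cm",np.round(100*np.array([dx*np.cos(a)+dy*np.sin(a),-dz,-dx*np.sin(a)+dy*np.cos(a)]),2),"turn",round(-(yaw-a),3))
if __name__=="__main__": d(*map(float,sys.argv[1:5]))
E
python3 go.py .578 -.2265 .22 -1.428
```

```text
t 0.1 pos [0.2028 0.511  0.187 ] rot [-1.571e+00  1.000e-03  1.193e+00] F [ 0.1  0.2 -0.2] w 0.0939 q [ 1.13  0.3   1.52 -0.    1.32 -0.07]
shift cm [-54.7   -3.3  -62.08] turn 2.621
```

Request:
{"method": "jog_arm", "body": {"targets": [[5,[-54.7,-5,-62.1],2.62],[5,[-54.7,-5,-62.1],2.62],[5,[-54.7,-5,-62.1],2.62],[5,[-54.7,-5,-62.1],2.62],[5,[-54.7,-5,-62.1],2.62],[5,[-54.7,-5,-62.1],2.62],[5,[-54.7,-5,-62.1],2.62],[5,[-54.7,-5,-62.1],2.62],[5,[-54.7,-5,-62.1],2.62],[5,[-54.7,-5,-62.1],2.62]]}}

```text
time_s: 1.1
ee_pos: [0.4297, 0.0644, 0.2179]
eef_rot: [-1.571, -0.0, -0.313]
force: [1.2, 1.2, -0.2]
grip_width: 0.0499
```

```bash
python3 go.py .578 -.2265 .22 -1.428
```

```text
t 1.1 pos [0.4297 0.0644 0.2179] rot [-1.571 -0.    -0.313] F [ 1.2  1.2 -0.2] w 0.0499 q [0.06 0.01 1.78 0.   1.35 0.38]
shift cm [ 23.07  -0.21 -23.1 ] turn 1.115
```

Request:
{"method": "jog_arm", "body": {"targets": [[5,[23.1,0,-23.1],1.115],[5,[23.1,0,-23.1],1.115],[5,[23.1,0,-23.1],1.115],[5,[23.1,0,-23.1],1.115],[5,[23.1,0,-23.1],1.115],[5,[23.1,0,-23.1],1.115],[5,[23.1,0,-23.1],1.115],[5,[23.1,0,-23.1],1.115],[5,[23.1,0,-23.1],1.115],[5,[23.1,0,-23.1],1.115]]}}

```text
time_s: 2.1
ee_pos: [0.5795, -0.2232, 0.2175]
eef_rot: [-1.571, 0.0, -1.419]
force: [-0.3, 0.1, -0.4]
grip_width: 0.05
```

```bash
python3 go.py .578 -.2265 .105 -1.428
```

```text
t 2.1 pos [ 0.5795 -0.2232  0.2175] rot [-1.571  0.    -1.419] F [-0.3  0.1 -0.4] w 0.05 q [-0.43  0.44  1.26  0.    1.44  0.99]
shift cm [ 0.3  11.25 -0.2 ] turn 0.009
```

Request:
{"method": "jog_arm", "body": {"targets": [[5,[0.3,4,-0.2],0.01],[5,[0.3,8,-0.2],0.01],[5,[0.3,9.5,-0.2],0.01],[5,[0.3,10.5,-0.2],0.01],[5,[0.3,11.2,-0.2],0.01],[5,[0.3,11.2,-0.2],0.01],[3,[0.3,11.2,-0.2],0.01],[2,[0.3,11.2,-0.2],0.01],[1,[0.3,11.2,-0.2],0.01],[1,[0.3,11.2,-0.2],0.01]], "grip_force": 25}}

```text
time_s: 3.1
ee_pos: [0.5783, -0.2269, 0.1061]
eef_rot: [-1.57, -0.0, -1.432]
force: [0.6, -0.1, 0.0]
grip_width: 0.0215
```

```bash
python3 go.py .578 -.2265 .21 -1.428
```

```text
t 3.1 pos [ 0.5783 -0.2269  0.1061] rot [-1.57  -0.    -1.432] F [ 0.6 -0.1  0. ] w 0.0215 q [-0.43  0.53  1.39 -0.    1.22  1.  ]
shift cm [ -0.04 -10.39  -0.02] turn -0.004
```

Request:
{"method": "jog_arm", "body": {"targets": [[1,[0,-2,0],0],[1,[0,-5,0],0],[1,[0,-9,0],0],[1,[0,-11,0],0],[1,[0,-11,0],0],[1,[0,-11,0],0]]}}

```text
time_s: 3.7
ee_pos: [0.578, -0.2268, 0.215]
eef_rot: [-1.571, 0.0, -1.432]
force: [-0.4, -0.6, -0.5]
grip_width: 0.0101
```

```bash
python3 go.py .607 .005 .215 -1.908
```

```text
t 3.7 pos [ 0.578  -0.2268  0.215 ] rot [-1.571  0.    -1.432] F [-0.4 -0.6 -0.5] w 0.0101 q [-0.43  0.44  1.26 -0.    1.44  1.  ]
shift cm [-22.56   0.     6.08] turn 0.476
```

```bash
python3 - <<'E'
from h import *
ims=[]
for n in("top","scene"):
    c=optics.camera(n);np.savez(n+"1.npz",**c)
    i=c["img"][...,::-1]; i=i[90:240,290:450] if n=="top" else i[120:330,50:240]
    ims.append(cv2.resize(i,(400,int(400*i.shape[0]/i.shape[1]))))
h=max(i.shape[0] for i in ims)
cv2.imwrite("pics/a1.png",np.hstack([cv2.copyMakeBorder(i,0,h-i.shape[0],0,0,0) for i in ims]))
E
```

```text
(no output)
```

View pics/a1.png

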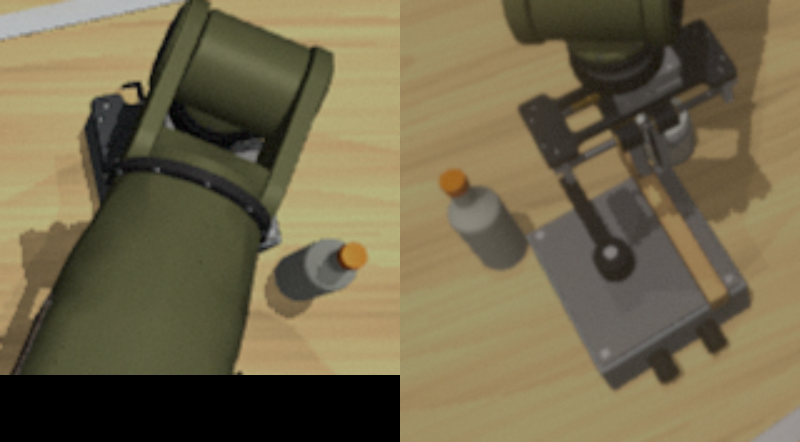

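The camera view shows the stick still lying on the isolator, so I lifted before the fingers had closed. I'll re-measure it and regrasp with a longer dwell.

```bash
sed 's/"top",//; s/0.npz/1.npz/' meas.py > m1.py; python3 m1.py | grep -E "stick|grip|tin|bottle|rail"; python3 go.py .578 -.2265 .102 -1.428
```

```text
t 3.8 pos [ 0.5777 -0.2266  0.214 ] rot [-1.573e+00  1.000e-03 -1.432e+00] F [-0.6 -1.2  0.4] w 0.0099 q [-0.43  0.44  1.26  0.    1.44  1.  ]
shift cm [-1.00e-02  1.12e+01  3.00e-02] turn -0.004Traceback (most recent call last):
  File "m1.py", line 3, in <module>
    c=dict(np.load(n+"1.npz"));W=cloud(c);hsv=cv2.cvtColor(c["img"],cv2.COLOR_RGB2HSV)
           ~~~~~~~^^^^^^^^^^^
    fid = stack.enter_context(open(os.fspath(file), "rb"))
                              ~~~~^^^^^^^^^^^^^^^^^^^^^^^
FileNotFoundError: [Errno 2] No such file or directory: 's1.npz'
```

```bash
sed 's/("top","scene")/["scene"]/; s/0.npz/1.npz/; s/z<.118/z<.113/' meas.py > m1.py; python3 m1.py | grep -E "stick|grip|tin|bottle|rail"
```

```text
scene stick body 697 mean [ 0.6026 -0.2256  0.1086] z% [0.105 0.109 0.112] ctr [ 577.6 -228.7] size [218.8  22.3] ang 8.7
scene grip 33 mean [ 0.5042 -0.2477  0.1245] z% [0.121 0.125 0.128] ctr [ 503.4 -247.9] size [36.3  6. ] ang 5.1
scene rail 449 mean [0.6106 0.0015 0.0945] z% [0.091 0.095 0.098] ctr [606.5   3.3] size [ 16.4 173. ] ang 70.8
scene tin 96 mean [ 0.4525 -0.1795  0.0696] z% [0.061 0.069 0.077] ctr [ 448.7 -175.1] size [16.  49.3] ang 38.9
scene bottle top 195 mean [ 0.4883 -0.4205  0.1784] z% [0.155 0.184 0.188] ctr [ 485.7 -421.9] size [26.4 26.3] ang 83.4
```

Request:
{"method": "jog_arm", "body": {"targets": [[5,[0,0,0],0],[5,[0,0,0],0],[5,[0,2,0],0],[5,[0,6,0],0],[5,[0,9,0],0],[5,[0,10.5,0],0],[5,[0,11.3,0],0],[5,[0,11.3,0],0],[5,[0,11.3,0],0],[2.6,[0,11.3,0],0]], "grip_force": 35}}

```text
time_s: 4.8
ee_pos: [0.5788, -0.2271, 0.1041]
eef_rot: [-1.569, -0.001, -1.432]
force: [0.4, -0.2, 0.5]
grip_width: 0.0452
```

Request:
{"method": "jog_arm", "body": {"targets": [[0,[0,0,0],0],[0,[0,0,0],0],[0,[0,0,0],0],[0,[0,0,0],0],[0,[0,0,0],0],[0,[0,0,0],0]]}}

```text
time_s: 5.4
ee_pos: [0.5782, -0.2268, 0.1027]
eef_rot: [-1.571, -0.0, -1.432]
force: [-0.3, 0.0, 0.5]
grip_width: 0.0008
```

Request:
{"method": "jog_arm", "body": {"targets": [[0,[0,-0.3,0],0],[0,[0,-0.8,0],0],[0,[0,-1.2,0],0],[0,[0,-1.2,0],0]]}}

```text
time_s: 5.8
ee_pos: [0.5785, -0.227, 0.1156]
eef_rot: [-1.57, -0.001, -1.432]
force: [-0.1, -0.1, 0.5]
grip_width: 0.0004
```

The fingers closed on nothing, so the stick isn't where I thought relative to the fingers. I'll look at the current pose.

```bash
python3 - <<'E'
from h import *
c=optics.camera("scene");np.savez("scene2.npz",**c)
i=c["img"][90:330,40:300,::-1]
o=ctrl.get_obs();p=np.append(o["ee_pos"],1);q=c["world_to_cam"]@p;K=c["camera_matrix"]
u=K[0,0]*q[0]/-q[2]+K[0,2];v=-K[1,1]*q[1]/-q[2]+K[1,2];print(u,v,(u-40)*2.5,(v-90)*2.5, o["ee_pos"])
i=cv2.resize(i,None,fx=2.5,fy=2.5,interpolation=cv2.INTER_CUBIC);cv2.circle(i,(int((u-40)*2.5),int((v-90)*2.5)),4,(0,0,255),1)
cv2.imwrite("pics/a2.png",cv2.convertScaleAbs(i,alpha=1.6))
E
```

```text
178.4289290697737 221.6180114563714 346.0723226744342 329.0450286409285 [ 0.57833536 -0.22692274  0.11518938]
```

View pics/a2.png

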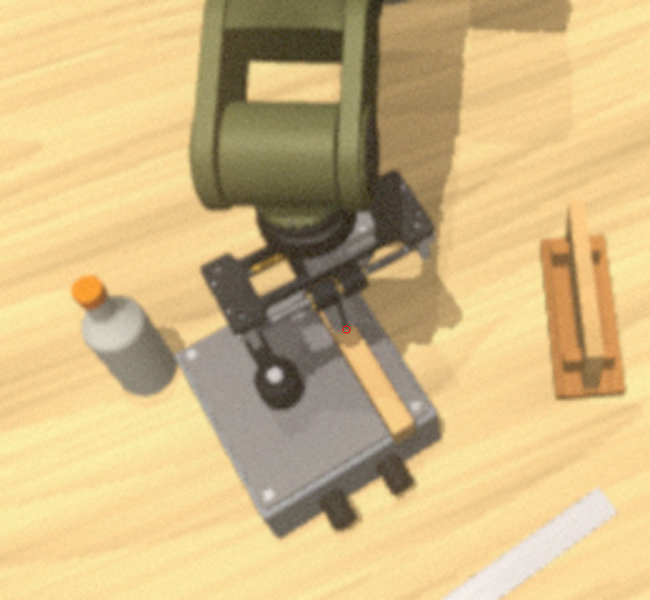

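```bash
python3 - <<'E'
from h import *
c=dict(np.load("scene2.npz"));W=cloud(c);V=cv2.cvtColor(c["img"],cv2.COLOR_RGB2HSV)
a=-1.432;d=W-np.array([.5783,-.2269,.1152]);tx=d[...,0]*np.cos(a)+d[...,1]*np.sin(a);tz=-d[...,0]*np.sin(a)+d[...,1]*np.cos(a)
for u0,v0 in [(346,329)]:
    for v in range(204,228,2):
        print(v,[ (u,int(V[v,u,1]),int(V[v,u,2]),int(1000*tx[v,u]),int(1000*tz[v,u]),int(1000*W[v,u,2])) for u in range(170,184,2)] if np.isfinite(W[v,170:184]).all() else 'nan')
E
```

```text
204 [(170, 72, 39, 10, 24, 256), (172, 36, 43, 6, 26, 254), (174, 107, 67, 3, 28, 255), (176, 88, 81, 0, 30, 255), (178, 36, 42, -3, 32, 255), (180, 68, 41, -7, 34, 254), (182, 113, 36, -11, 33, 247)]
206 [(170, 42, 49, 11, 28, 255), (172, 23, 44, 8, 30, 255), (174, 87, 50, 5, 32, 255), (176, 113, 79, 0, 28, 243), (178, 81, 47, -2, 33, 248), (180, 90, 37, -6, 33, 244), (182, 49, 42, -10, 32, 238)]
208 [(170, 40, 45, 13, 31, 254), (172, 60, 38, 10, 32, 251), (174, 81, 41, 6, 33, 248), (176, 54, 52, -2, 10, 200), (178, 70, 44, -1, 32, 239), (180, 52, 54, -10, 10, 191), (182, 38, 61, -27, -45, 79)]
210 [(170, 94, 38, 15, 33, 249), (172, 81, 38, 11, 33, 246), (174, 96, 37, 7, 32, 239), (176, 30, 51, 0, 10, 191), (178, 33, 70, -5, 8, 185), (180, 34, 68, -9, 9, 181), (182, 32, 63, -24, -39, 80)]
212 [(170, 67, 38, 16, 33, 241), (172, 34, 52, 12, 32, 236), (174, 31, 57, 4, 9, 187), (176, 60, 47, 0, 10, 183), (178, 29, 71, -3, 9, 177), (180, 33, 69, -7, 9, 173), (182, 38, 67, -22, -34, 81)]
214 [(170, 31, 65, 13, 8, 186), (172, 29, 70, 10, 10, 184), (174, 30, 69, 5, 6, 172), (176, 51, 50, 1,
[... 203 characters left out ...]
 (178, 28, 64, 0, 10, 162), (180, 35, 72, -5, 10, 157), (182, 36, 71, -9, 8, 149)]
218 nan
220 [(170, 87, 97, 12, -24, 93), (172, 77, 89, 13, 7, 152), (174, 31, 74, 10, 10, 153), (176, 39, 66, 5, 9, 147), (178, 70, 58, 1, 8, 140), (180, 68, 79, -2, 9, 138), (182, 80, 73, -12, -15, 81)]
222 [(170, 30, 92, 14, -26, 80), (172, 92, 100, 12, -11, 106), (174, 64, 87, 11, 7, 140), (176, 66, 85, 7, 9, 138), (178, 104, 93, 0, -3, 107), (180, 118, 102, -3, 0, 110), (182, 120, 102, -7, 2, 108)]
224 nan
226 [(170, 27, 94, 18, -17, 78), (172, 27, 86, 14, -14, 81), (174, 106, 82, 12, -1, 103), (176, 123, 102, 9, 4, 109), (178, 121, 110, 5, 6, 110), (180, 127, 110, 1, 9, 110), (182, 124, 109, -2, 10, 107)]
```

The depth cloud puts the fingertips at about z = 136 mm while the reported TCP is at 115 mm. They should be at 96 mm, so the tool really sits about 40 mm higher than reported; x and y agree. The fingers closed above the stick. I'll descend by measured tip height and check on the way.

Request:
{"method": "jog_arm", "body": {"targets": [[5,[0,0,0],0],[5,[0,0,0],0],[5,[0,0,0],0],[5,[0,0,0],0],[5,[0,0,0],0],[5,[0,1.5,0],0],[5,[0,2.5,0],0],[5,[0,3.3,0],0],[5,[0,3.5,0],0],[5,[0,3.5,0],0]]}}

```text
time_s: 6.85
ee_pos: [0.578, -0.2268, 0.0792]
eef_rot: [-1.571, 0.0, -1.432]
force: [-0.3, -0.6, 0.2]
grip_width: 0.05
```

```bash
python3 go.py .578 -.2265 .067 -1.428; python3 - <<'E'
from h import *
o=ctrl.get_obs()
c=optics.camera("scene");np.savez("scene3.npz",**c);W=cloud(c);V=cv2.cvtColor(c["img"],cv2.COLOR_RGB2HSV)
a=o["eef_rot"][2];d=W-o["ee_pos"];tx=d[...,0]*np.cos(a)+d[...,1]*np.sin(a);tz=-d[...,0]*np.sin(a)+d[...,1]*np.cos(a)
m=(abs(tz-8.5e-3)<5e-3)&(abs(tx)<.045)&(abs(tx)>.015)&(W[...,2]<.22)&(W[...,2]>.084)
for s in(-1,1):
    k=m&(tx*s>0);print(s,k.sum(),np.percentile(W[k][:,2],[0,2,5,10,50,95]).round(3),"tx",np.percentile(tx[k],[2,50,98]).round(3))
E
```

```text
t 6.85 pos [ 0.578  -0.2268  0.0792] rot [-1.571  0.    -1.432] F [-0.3 -0.6  0.2] w 0.05 q [-0.43  0.56  1.42 -0.    1.17  1.  ]
shift cm [-0.03  1.22  0.  ] turn -0.004
-1 73 [0.097 0.101 0.103 0.106 0.134 0.165] tx [-0.035 -0.028 -0.024]
1 60 [0.084 0.084 0.1   0.105 0.13  0.218] tx [0.027 0.033 0.042]
```

Request:
{"method": "jog_arm", "body": {"targets": [[5,[0,0.6,0],0],[5,[0,1.1,0],0],[5,[0,1.2,0],0],[5,[0,1.2,0],0],[2.8,[0,1.2,0],0],[0.5,[0,1.2,0],0],[0.5,[0,1.2,0],0],[0.5,[0,1.2,0],0],[0.5,[0,1.2,0],0],[0.5,[0,1.2,0],0]]}}

```text
time_s: 7.9
ee_pos: [0.5782, -0.2269, 0.0678]
eef_rot: [-1.571, -0.0, -1.432]
force: [0.3, 1.1, 0.6]
grip_width: 0.0216
```

Request:
{"method": "jog_arm", "body": {"targets": [[0.5,[0,0,0],0],[0.5,[0,0,0],0]]}}

```text
time_s: 8.1
ee_pos: [0.5782, -0.2269, 0.0678]
eef_rot: [-1.571, -0.0, -1.432]
force: [-1.0, 0.3, 1.9]
grip_width: 0.0219
```

Gripped at 21.9 mm and steady. I'll lift now.

Request:
{"method": "jog_arm", "body": {"targets": [[0.5,[0,-1,0],0],[0.5,[0,-3,0],0],[0.5,[0,-6,0],0],[0.5,[0,-8,0],0],[0.5,[0,-8,0],0],[0.5,[0,-8,0],0]]}}

```text
time_s: 8.7
ee_pos: [0.578, -0.2267, 0.1473]
eef_rot: [-1.571, 0.0, -1.432]
force: [-0.3, 0.2, -0.5]
grip_width: 0.0222
```

```bash
python3 go.py .607 .005 .148 -1.908
```

```text
t 8.7 pos [ 0.578  -0.2267  0.1473] rot [-1.571  0.    -1.432] F [-0.3  0.2 -0.5] w 0.0222 q [-0.43  0.49  1.35 -0.    1.3   1.  ]
shift cm [-22.55  -0.07   6.08] turn 0.476
```

Request:
{"method": "jog_arm", "body": {"targets": [[0.5,[-2,0,0.5],0.04],[0.5,[-5,0,1.3],0.1],[0.5,[-8,0,2.2],0.17],[0.5,[-11,0,3],0.23],[0.5,[-14,0,3.8],0.3],[0.5,[-17,0,4.6],0.36],[0.5,[-19.5,0,5.3],0.41],[0.5,[-21.5,0,5.8],0.45],[0.5,[-22.55,0,6.1],0.475],[0.5,[-22.55,0,6.1],0.475]]}}

```text
time_s: 9.7
ee_pos: [0.6068, 0.0062, 0.146]
eef_rot: [-1.573, -0.001, -1.906]
force: [-0.4, -0.6, -0.6]
grip_width: 0.0218
```

Request:
{"method": "jog_arm", "body": {"targets": [[0.5,[0,0,0],0],[0.5,[0,0,0],0]]}}

```text
time_s: 9.9
ee_pos: [0.6071, 0.0042, 0.1471]
eef_rot: [-1.572, -0.0, -1.907]
force: [0.5, 0.2, -0.1]
grip_width: 0.0215
```

```bash
python3 go.py .607 .005 .148 -1.907; python3 - <<'E'
from h import *
for n in("scene","top"):
    c=optics.camera(n);np.savez(n+"4.npz",**c);W=cloud(c);V=cv2.cvtColor(c["img"],cv2.COLOR_RGB2HSV)
    x,y,z=W[...,0],W[...,1],W[...,2];m=(V[...,1]>85)&(x>.45)&(x<.75)&(abs(y)<.13)
    for nm,k in (("stick top",m&(z>.178)&(z<.194)),("grip",m&(z>.198)&(z<.215)),("rail",m&(z>.088)&(z<.1))):
        lab=cv2.connectedComponents(k.astype(np.uint8))[1];k=lab==np.argmax(np.bincount(lab.ravel())[1:])+1
        P=W[k];r=cv2.minAreaRect((P[:,:2]*1000).astype(np.float32));print(n,nm,k.sum(),P[:,2].mean().round(4),np.round(r[0],1),np.round(r[1],1),round(r[2],1))
    i=c["img"][90:290,200:360,::-1];cv2.imwrite(f"pics/b_{n}.png",cv2.convertScaleAbs(cv2.resize(i,None,fx=3,fy=3),alpha=1.6))
E
```

```text
t 9.9 pos [0.6071 0.0042 0.1471] rot [-1.572 -0.    -1.907] F [ 0.5  0.2 -0.1] w 0.0215 q [-0.05  0.46  1.4  -0.    1.29  1.85]
shift cm [-0.08 -0.09 -0.04] turn -0.0
scene stick top 553 0.1876 [648.  -11.5] [ 22.7 132.8] 71.3
scene grip 8 0.2069 [609.4  13.4] [0.3 9.2] 70.2
scene rail 100 0.0938 [631.  -12.3] [ 15.9 115.2] 77.8Traceback (most recent call last):
  File "<stdin>", line 6, in <module>
    return _wrapfunc(a, 'argmax', axis=axis, out=out, **kwds)
    return bound(*args, **kwds)
ValueError: attempt to get argmax of an empty sequence
```

View pics/b_scene.png

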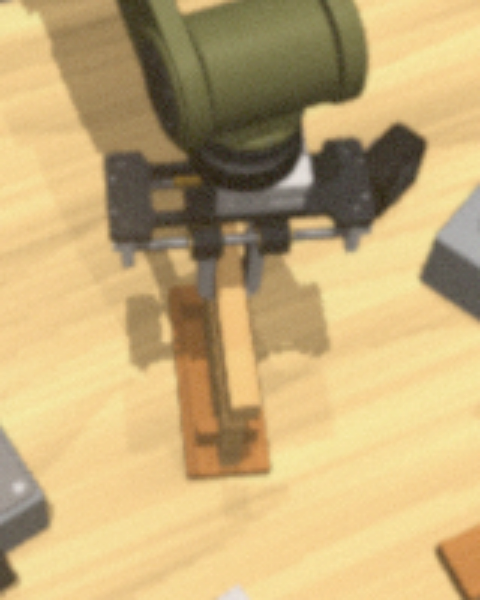

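Request:
{"method": "jog_arm", "body": {"targets": [[0.5,[0,2,0],0],[0.5,[0,4,0],0],[0.5,[0,5.5,0],0],[0.5,[0,6.2,0],0],[0.5,[0,6.4,0],0],[0.5,[0,6.5,0],0],[0.5,[0,6.55,0],0],[0.5,[0,6.6,0],0],[0.5,[0,6.6,0],0]]}}

```text
time_s: 10.9
ee_pos: [0.6075, 0.0049, 0.082]
eef_rot: [-1.57, 0.0, -1.907]
force: [-0.2, 0.1, -1.6]
grip_width: 0.0216
```

```bash
python3 go.py .607 .005 .0815 -1.907; python3 - <<'E'
from h import *
c=optics.camera("scene");W=cloud(c);V=cv2.cvtColor(c["img"],cv2.COLOR_RGB2HSV)
x,y,z=W[...,0],W[...,1],W[...,2];k=(V[...,1]>85)&(x>.6)&(x<.75)&(abs(y)<.07)&(z>.113)&(z<.132)
P=W[k];r=cv2.minAreaRect((P[:,:2]*1000).astype(np.float32));print(k.sum(),P[:,2].mean().round(4),np.round(r[0],1),np.round(r[1],1),round(r[2],1))
f=P[:,0]>.66;print(P[f,2].mean(),P[~f,2].mean())
E
```

```text
t 10.9 pos [0.6075 0.0049 0.082 ] rot [-1.57   0.    -1.907] F [-0.2  0.1 -1.6] w 0.0216 q [-0.05  0.53  1.46 -0.    1.16  1.85]
shift cm [ 0.01  0.05 -0.05] turn 0.0
468 0.1226 [656.2  -7.8] [ 45.9 118. ] 77.8
0.12254404881784027 0.12272435506130447
```

Request:
{"method": "jog_arm", "body": {"targets": [[0.5,[0,0.05,0],0],[0.5,[0,0.08,0],0],[0.5,[0,0.08,0],0]]}}

```text
time_s: 11.25
ee_pos: [0.6075, 0.0049, 0.0818]
eef_rot: [-1.57, 0.0, -1.907]
force: [-2.5, -0.5, 7.7]
grip_width: 0.0219
```

In contact now at 7.7 N upward. I'll ease off slightly, release, and retreat straight up.

Request:
{"method": "jog_arm", "body": {"targets": [[0.5,[0,-0.05,0],0],[1.8,[0,-0.05,0],0],[2.2,[0,-0.05,0],0],[2.6,[0,-0.05,0],0],[3.2,[0,-0.05,0],0],[4,[0,-0.05,0],0],[5,[0,-0.05,0],0],[5,[0,-0.05,0],0],[5,[0,-0.05,0],0]]}}

```text
time_s: 12.15
ee_pos: [0.6074, 0.0049, 0.0814]
eef_rot: [-1.571, -0.0, -1.907]
force: [-0.2, 0.3, 0.1]
grip_width: 0.0496
```

Request:
{"method": "jog_arm", "body": {"targets": [[5,[0,0,0],0],[5,[0,-1,0],0],[5,[0,-3,0],0],[5,[0,-6,0],0],[5,[0,-10,0],0],[5,[0,-13,0],0],[5,[0,-13,0],0]]}}

```text
time_s: 12.85
ee_pos: [0.6089, 0.0049, 0.217]
eef_rot: [-1.563, 0.002, -1.907]
force: [0.3, -0.2, -0.4]
grip_width: 0.0501
```

```bash
cat > chk.py <<'E'
from h import *
for n in("scene","top"):
    c=optics.camera(n);np.savez(n+"5.npz",**c);W=cloud(c);V=cv2.cvtColor(c["img"],cv2.COLOR_RGB2HSV)
    x,y,z=W[...,0],W[...,1],W[...,2];k=(V[...,1]>85)&(x>.45)&(x<.75)&(abs(y)<.1)&(z>.112)&(z<.131)
    P=W[k]
    if len(P)>5:
        r=cv2.minAreaRect((P[:,:2]*1000).astype(np.float32));print(n,k.sum(),P[:,2].mean().round(4),np.round(r[0],1),np.round(r[1],1),round(r[2],1))
E
python3 chk.py; python3 go.py .607 .005 .0815 -1.907
```

```text
scene 666 0.1225 [622.6  -1.8] [ 22.4 185.9] 71.2
t 12.95 pos [0.6074 0.0049 0.212 ] rot [-1.57   0.    -1.907] F [ 0.2  0.3 -0.4] w 0.05 q [-0.05  0.41  1.31  0.    1.42  1.85]
shift cm [ 1.000e-02  1.305e+01 -4.000e-02] turn -0.0
```

The stick sits on the rail within about 1 mm and is released. Next is the lever: closed fingers on its −y side, with tool x along the lever.

```bash
python3 go.py .510 -.345 .212 .148
```

```text
t 12.95 pos [0.6074 0.0049 0.212 ] rot [-1.57   0.    -1.907] F [ 0.2  0.3 -0.4] w 0.05 q [-0.05  0.41  1.31  0.    1.42  1.85]
shift cm [36.25 -0.    2.35] turn -2.055
```

Request:
{"method": "jog_arm", "body": {"targets": [[0,[0,0,0],0],[0,[0,0,0],0]]}}

```text
time_s: 13.15
ee_pos: [0.607, 0.005, 0.2102]
eef_rot: [-1.573, -0.001, -1.907]
force: [0.1, 0.0, 0.5]
grip_width: 0.0367
```

Request:
{"method": "jog_arm", "body": {"targets": [[0,[36.25,-0.2,2.35],-2.055],[0,[36.25,-0.2,2.35],-2.055],[0,[36.25,-0.2,2.35],-2.055],[0,[36.25,-0.2,2.35],-2.055],[0,[36.25,-0.2,2.35],-2.055],[0,[36.25,-0.2,2.35],-2.055],[0,[36.25,-0.2,2.35],-2.055],[0,[36.25,-0.2,2.35],-2.055],[0,[36.25,-0.2,2.35],-2.055],[0,[36.25,-0.2,2.35],-2.055]]}}

```text
time_s: 14.15
ee_pos: [0.5092, -0.346, 0.2122]
eef_rot: [-1.57, 0.002, -0.464]
force: [0.6, -0.3, -0.2]
grip_width: 0.0005
```

```bash
python3 go.py .510 -.345 .212 .148
```

```text
t 14.15 pos [ 0.5092 -0.346   0.2122] rot [-1.57   0.002 -0.464] F [ 0.6 -0.3 -0.2] w 0.0005 q [-0.66  0.43  1.28  0.    1.43 -0.19]
shift cm [0.03 0.02 0.13] turn -0.612
```

Finish the turn, then check the tool against the bottle and lever before going down.

Request:
{"method": "jog_arm", "body": {"targets": [[0,[0,0,0.1],-0.612],[0,[0,0,0.1],-0.612],[0,[0,0,0.1],-0.612],[0,[0,0,0.1],-0.612],[0,[0,0,0.1],-0.612],[0,[0,0,0.1],-0.612]]}}

```text
time_s: 14.75
ee_pos: [0.5103, -0.3441, 0.2129]
eef_rot: [-1.57, 0.001, 0.14]
force: [-0.2, 0.8, 0.1]
grip_width: 0.0005
```

Request:
{"method": "jog_arm", "body": {"targets": [[0,[0,4,0],0],[0,[0,8,0],0],[0,[0,9.5,0],0],[0,[0,9.5,0],0]]}}

```text
time_s: 15.15
ee_pos: [0.5097, -0.3436, 0.1167]
eef_rot: [-1.568, 0.003, 0.142]
force: [0.3, 1.1, 0.1]
grip_width: 0.0005
```

```bash
python3 go.py .510 -.345 .077 .148; python3 - <<'E'
from h import *
c=optics.camera("scene")
i=c["img"][110:330,40:260,::-1]
cv2.imwrite("pics/c1.png",cv2.convertScaleAbs(cv2.resize(i,None,fx=2.7,fy=2.7,interpolation=cv2.INTER_CUBIC),alpha=1.6))
E
```

```text
t 15.15 pos [ 0.5097 -0.3436  0.1167] rot [-1.568  0.003  0.142] F [0.3 1.1 0.1] w 0.0005 q [-0.65  0.51  1.4   0.    1.24 -0.79]
shift cm [ 0.01  3.97 -0.14] turn -0.006
```

View pics/c1.png

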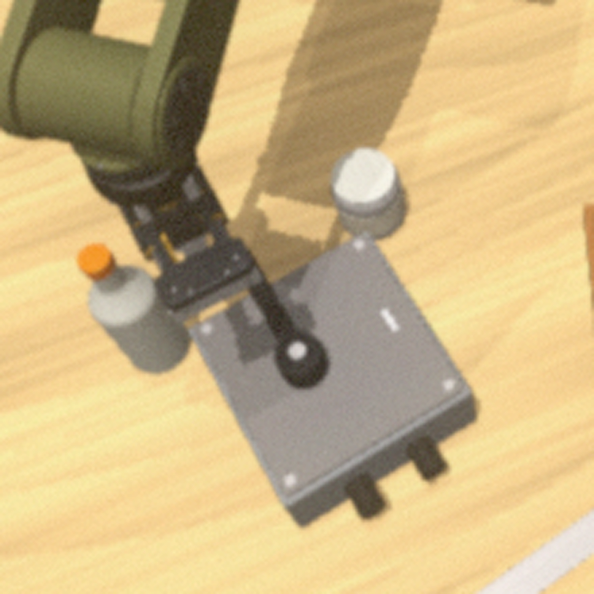

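Request:
{"method": "jog_arm", "body": {"targets": [[0,[0,2,0],0],[0,[0,3.5,0],0],[0,[0,4,0],0],[0,[0,4,0.5],0],[0,[0,4,1],0],[0,[0,4,1],0]]}}

```text
time_s: 15.8
ee_pos: [0.5093, -0.3338, 0.0794]
eef_rot: [-1.572, -0.001, 0.144]
force: [0.5, -0.6, 0.1]
grip_width: 0.0006
```

```bash
python3 go.py .510 -.345 .077 .148
```

```text
t 15.8 pos [ 0.5093 -0.3338  0.0794] rot [-1.572e+00 -1.000e-03  1.440e-01] F [ 0.5 -0.6  0.1] w 0.0006 q [-0.64  0.53  1.46  0.    1.15 -0.78]
shift cm [-0.1   0.24 -1.12] turn -0.004
```

Request:
{"method": "jog_arm", "body": {"targets": [[0,[0,0.2,0.7],0],[0,[-0.15,0.2,1.97],0.14],[0,[-0.1,0.2,3.25],0.28],[0,[0.1,0.2,4.5],0.42],[0,[0.5,0.2,5.7],0.56],[0,[1,0.2,6.9],0.7],[0,[1.7,0.2,7.95],0.84],[0,[2.55,0.2,8.9],0.98],[0,[3,0.2,9.4],1.05],[0,[3,0.2,9.4],1.05]]}}

```text
time_s: 16.8
ee_pos: [0.5256, -0.2362, 0.0768]
eef_rot: [-1.57, -0.001, -0.906]
force: [-0.4, -1.0, -0.2]
grip_width: 0.0003
```

```bash
python3 go.py .510 -.345 .077 .148; python3 - <<'E'
from h import *
c=optics.camera("scene")
i=c["img"][110:330,40:260,::-1]
cv2.imwrite("pics/c2.png",cv2.convertScaleAbs(cv2.resize(i,None,fx=2.7,fy=2.7,interpolation=cv2.INTER_CUBIC),alpha=1.6))
E
```

```text
t 16.8 pos [ 0.5256 -0.2362  0.0768] rot [-1.57e+00 -1.00e-03 -9.06e-01] F [-0.4 -1.  -0.2] w 0.0003 q [-0.49  0.47  1.56  0.    1.11  0.42]
shift cm [ 7.6  -0.02 -7.94] turn -1.054
```

View pics/c2.png

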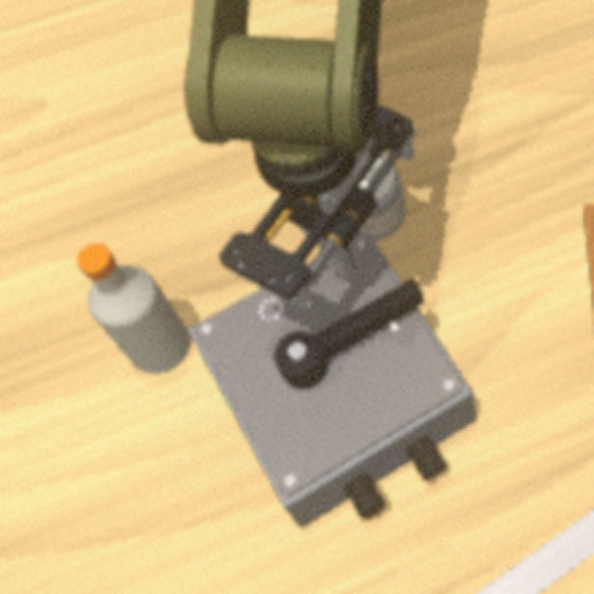

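The lever has snapped across to the on bar: hub at (300,355), tip at (410,295), and the bottle has not moved. I'll retreat and run the final checks.

Request:
{"method": "jog_arm", "body": {"targets": [[0,[0,-3,0],0],[0,[0,-8,0],0],[0,[0,-13,0],0],[0,[0,-16,0],0],[0,[0,-16,-15],0],[0,[0,-16,-15],0],[0,[0,-16,-15],0],[0,[0,-16,-15],0],[0,[0,-16,-15],0],[0,[0,-16,-15],0]]}}

```text
time_s: 17.85
ee_pos: [0.4076, -0.3291, 0.2365]
eef_rot: [-1.571, -0.0, -0.904]
force: [1.1, -0.2, 0.4]
grip_width: 0.0002
```

```bash
python3 chk.py; sed 's/("top","scene")/["scene"]/; s/0.npz/5.npz/; s/rect(iso&w/0 and rect(iso\&w/g' meas.py > m2.py; python3 m2.py; python3 go.py .5 0 .2 0; python3 - <<'E'
from h import *
i=np.load("scene5.npz")["img"][...,::-1]
cv2.imwrite("pics/d.png",cv2.convertScaleAbs(cv2.resize(i,(768,576)),alpha=1.5))
E
```

```text
scene 676 0.1225 [607.2   3.5] [ 22.4 217.5] 71.1
top 521 0.1209 [606.5   7. ] [ 22.5 220. ] 71.1
scene rail 14 mean [ 0.7093 -0.031   0.1004] z% [0.097 0.1   0.105] ctr [709.5 -31.3] size [20.8  1.4] ang 72.8
scene iso top 5119 mean [ 0.6038 -0.2841  0.0802] z% [0.074 0.081 0.084] ctr [ 593.5 -280.7] size [191.4 179.8] ang 9.7
scene lever 560 mean [ 0.594  -0.2606  0.1139] z% [0.103 0.115 0.12 ] ctr [ 586.5 -256.2] size [ 37.2 129.7] ang 15.6
scene hub 194 mean [ 0.5983 -0.2953  0.1183] z% [0.115 0.118 0.121] ctr [ 594.5 -288.7] size [35.2 61.6] ang 15.6
scene tin 475 mean [ 0.4348 -0.1934  0.0735] z% [0.063 0.075 0.079] ctr [ 432.2 -194. ] size [62.6 63.1] ang 35.4
scene bottle top 201 mean [ 0.4884 -0.4206  0.1777] z% [0.155 0.184 0.188] ctr [ 484.3 -421.5] size [28.2 25.7] ang 7.3
t 17.95 pos [ 0.4079 -0.3288  0.2363] rot [-1.571  0.    -0.904] F [-0.2 -0.1  0. ] w 0.0007 q [-0.75  0.21  1.52  0.    1.41  0.16]
shift cm [-20.13   3.63  27.57] turn -0.904
```

View pics/d.png

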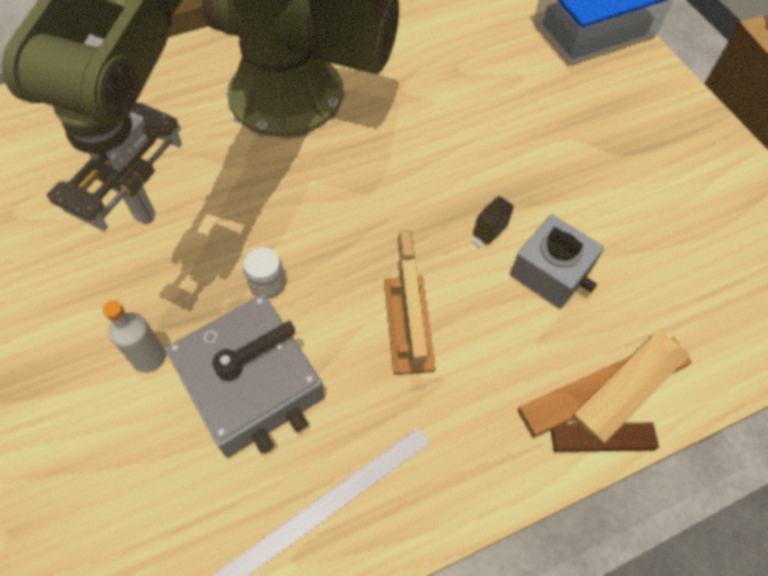

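The lever's box angle changed by 90° within about 1°. The stick is centred on the rail, the bottle and tin measure unchanged, and the tape and knob look untouched.

```bash
python3 -c "
from station import ctrl
print(ctrl.hand_in())"
```

```text
the job is handed in; nothing more can be done
None
```

The stick is on the rest, the lever is home at on, and I handed the job in at about 18 s; hand-in reports no verdict.

**What I did:** I lifted the stick off the isolator, laid it on the rail and released it. Then I pushed the lever past half way with closed fingers, and it snapped to on. The arm was clear of everything when I handed in.

**Last checks:**
- **Stick:** it is centred within about 1 mm of the rail, within about 0.5° of its direction, and its underside is at about 94 mm.
- **Lever:** the camera measured a turn of 90° within about 1°, and the lever lies over the on bar.
- **Other things:** the bottle and tin measured within 1 mm of where they were. The tape and the small knob look unchanged in the picture, but I didn't measure them.

**What disagreed:** the reported TCP height was about 39 mm too low, judged by the fingertips in the depth image. Because of this my first two grasps closed in the air above the stick, without moving it. I corrected the height for the rest of the job.

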